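# Roll the vial-tray holder's thumbwheel until its jaw reaches the gauge mark

## Task

Set the tray holder for the next size of vial tray: with a fingertip, roll the knurled thumbwheel on top of the holder until the sliding jaw has closed up to the gauge mark, so that its front edge (the one facing the fence) stands over the dark strip. Move the jaw only by the wheel, never by pushing it; grasp nothing and leave the two vials and the carton standing where they are. Finish with the hand clear.

Things in the scene. Friction and masses are not known exactly. Their poses are not given: they have to be found in the camera images.
- holder: vial-tray holder, fixed to the table: grey base plate 120 (x) x 250 (y) x 12 mm, origin at the centre of its underside. At the +y end a fence across it, top 46 mm above the table; at the -y end, at y = -75, the thumbwheel between two aluminium cheeks (10 thick in x, 60 long in y, tops 48 mm above the table, inner faces 34 mm apart). The jaw slides along y between.
- wheel: knurled steel thumbwheel, 59 mm over the knurls, 26 mm wide, axle level along the holder's x; origin at its centre, 42.5 mm above the table. Rim ribs at 6 mm pitch. Rolling its top towards the fence (holder +y) moves the jaw that way, 10 mm per radian (1 mm of jaw per 3 mm of rim); rolling back opens it. About 1 N along the rim turns it; it stays where left.
- wheel_top (a point): highest point of the wheel's rim, 72 mm above the table, 24 mm above the cheeks, mid-width; fixed to the holder, does not turn. The wheel does not yield downwards: a light press of 2 to 10 N on the top is enough for the fingertip to take the rim along. A fingertip stroke across the top rolls about 20 to 25 mm of rim, so several strokes are needed.
- jaw: sliding aluminium jaw across the holder, 70 (x) x 16 (y) mm, top 46 mm above the table, with a low foot 21 mm long behind it towards the wheel; geared to the wheel. Origin at the bottom of its front edge, mid-width, 15 mm above the table. Not to be pushed directly.
- jaw_edge (a point): middle of the top of the jaw's front face, the upright face that looks at the fence (+y of the holder), 46 mm above the table
- fence_face (a point): middle of the fence's face that looks at the jaw, 30 mm above the table, 100 mm from the holder's centre towards +y; the gap lies between this face and the jaw's
- mark: gauge mark: flat dark strip 8 mm wide (y) lying right across the holder's deck (x), 3 mm high, with small black clips at both edges of the plate. Origin on its centre line, at the deck, 12 mm above the table; axes as the holder's. Fixed, at a different place each time, 16 to 42 mm ahead of the jaw's front edge at the start; the jaw passes over it freely.
- vial_a: small glass vial with a purple cap, 24 mm across, 46 mm tall, standing on the table on the robot's side of the holder; origin at the centre of its foot; leave it alone
- vial_b: a second vial like it, on the far side of the holder; leave it alone
- carton: small white and blue carton 50 x 70 x 55 mm high, standing on the table on the far side of the holder; origin at the centre of its underside; leave it alone

How it is judged:
By the outcome, as a careful person would: the job done as asked, in the order asked, and still so for the second after the job is handed in, with the robot touching nothing.
It also fails if it takes over 48 s, if anything falls off the work surface, if the arm or the gripper's body presses on something with over 40 N, if the wrist force passes 120 N, or if a joint passes its speed limit or range.

## Robot

A 6-joint arm with a two-finger parallel gripper is mounted at the origin on the work surface. World frame = base frame: x ahead of the robot, y to its left, z up, the work surface at z = 0. Lengths are in m, angles in degrees, forces in N, time in s.
With the tool pointing down it reaches from about 0.4 to 0.825 m from the base axis. Payload 7 kg.
Tool frame: the origin (TCP) lies midway between the tips of the shut fingers; the grasp point (between the pads) lies 19 mm behind it; z points along the fingers, y is the line along which they close (so a half turn about z gives the same grasp; the last joint's range is limited). The gripper opens to 88 mm and grips with 3 to 60 N. Pads are 19 mm wide; open, the fingers measure 130 mm over their backs; the gripper's body (78 mm by 193 mm) begins 47 mm behind the grasp point.
Start: joints at [82.34, 20.546, 0.682, 0, -70.136, -16.507], TCP at [0.276, 0.616, 0.227] pointing down, gripper open.
Joint ranges: [-176.03, 176.03], [-82.01, 121.73], [-58.28, 71.71], [-173.87, 95.51], [-174.79, -0.11], [-173.66, 173.66]. Speed limits (degrees/s): [136.94, 136.94, 172.46, 180, 180, 180].

## Interface

Orientations are given as [roll, pitch, yaw] about the fixed x, y, z axes, in that order (R = Rz(yaw) Ry(pitch) Rx(roll)).
In Python, from plant import r gives the robot as it stands. The module is installed in compiled form; this text tells all that it offers.
- The arm moves only by the tool play_rows, never from a script. Its argument "rows" is a list of rows, each an object with "slide": the shift along the tool's x, y, z as a fraction of full scale, a list of three; "delta_rot": the turn, a rotation vector about the tool's x, y, z as a fraction of full scale, a list of three; "fingers": the opening, from -1 (shut) to 1 (fully open). In form: [{"slide": [x, y, z], "delta_rot": [rx, ry, rz], "fingers": fingers}, ...]. A call has 1 to 8 rows; each row shifts and turns the commanded pose from where the row before left it, along the tool's axes as they then stand; what a row does not reach is not made up. Full scale, the value 1, is 0.15 m for a shift and 0.08 rad for a turn. A row lasts 1/8 s, in which the tool goes at most 62.5 mm and 10.7 degrees, less where a joint would pass 70% of its speed; a pose out of reach is approached as far as the arm can. A call with a number of a shift or a turn outside -1 to 1 is refused whole. A call with a gripper value outside its range is refused whole. The fingers move at their own pace and stop on an object; "squeeze" is the grip in N (left out, the last holds). Time passes only in rows, so rows that do not move let the fingers close. It gives the time, the measured TCP pose, the force, the opening and the grip force at its end, in the units of the state.
- r.get_state(): the state, without advancing time (a new reading comes with each control period).
- r.capture(name): name is "side" or "top"; returns a dict with "image" (480x640x3 uint8, blue, green, red), "fx", "fy", "cx", "cy" (pixels), "R" (3x3) and "t" (3): a world point X has camera coordinates R X + t. Camera axes: x right, y down, z forward; pixel columns grow to the right and rows downward; lengths in m; the calibration is good to about 2 mm. A picture is of the moment at which its call begins. There is no depth.
- r.close_job(): hands the job in; it is judged then, once.
The state is a dict: "time_s": time; "joints": joint angles; "qd": joint speeds; "joint_torque": joint torques, N m; "tcp_pos": TCP position; "eef_rot": TCP orientation; "contact_force": force on the tool from outside, world axes, zero at the start; "moment": the same for the moment, N m; "gripper_width": finger opening in m; "gripper_force": force on a finger pad.
Only numpy, scipy, OpenCV 4.12 (cv2) and the standard library are available. Lean on these libraries where they do the work, as an engineer would, in place of code of your own. Each camera call takes 0.05 s, during which the arm holds its last target. There are 200 camera calls.

## Working session

There is one attempt and no reset: what is moved stays moved. The work goes in short steps, Python scripts to look and compute and a tool call to move; the robot and the scene stay as the last step left them, time stands still between calls to the robot, and variables do not carry over. Pictures are saved under pics/ and viewed, at most 10 in all, crops included, and the job is handed in when it is done.

Besides the shell and the picture viewer there is one more tool, called as name(argument=value, ...) on one line, values as JSON. play_rows: Moves the arm, as the interface text tells. Shift numbers are shares of 0.15 m and turn numbers shares of 0.08 rad, none past 1 either way. Its arguments: {"type":"object","properties":{"rows":{"type":"array"},"squeeze":{"type":"number"}},"required":["rows"]}

```bash
mkdir -p pics; cat > h.py <<'E'
import numpy as np,cv2,pickle
from plant import r
def snap(n,f):
    c=r.capture(n); cv2.imwrite(f'pics/{f}.png',c['image']); pickle.dump(c,open(f'{f}.pkl','wb')); return c
def ray(c,u,v,z):
    R=np.array(c['R']);t=np.array(c['t']).ravel();o=-R.T@t
    d=R.T@np.array([(u-c['cx'])/c['fx'],(v-c['cy'])/c['fy'],1]); return o+d*(z-o[2])/d[2]
def proj(c,X):
    p=np.array(c['R'])@np.array(X)+np.array(c['t']).ravel(); return p[0]/p[2]*c['fx']+c['cx'],p[1]/p[2]*c['fy']+c['cy']
E
python3 - <<'E'
from h import *
for n in('side','top'):
    c=snap(n,n+'0'); print(n,c['fx'],-np.array(c['R']).T@np.array(c['t']).ravel(),np.round(c['R'],2).tolist())
s=r.get_state();print(s)
E
```

```text
side 531.6717200096572 [ 0.56217771 -0.42819147  0.51858069] [[1.0, -0.02, -0.01], [-0.02, -0.68, -0.74], [0.01, 0.74, -0.68]]
top 516.920810966849 [0.51878764 0.04470907 0.71042695] [[-0.0, -1.0, 0.0], [-0.99, 0.0, -0.11], [0.11, -0.0, -0.99]]
{'time_s': 0.1, 'joints': array([ 8.23380447e+01,  2.05877361e+01,  6.37005067e-01, -1.64016828e-02,
       -7.01371203e+01, -1.65056736e+01]), 'qd': array([ 0.07643748, -0.1243827 ,  0.07065372,  0.02674513, -0.00644213,
       -0.04315392]), 'joint_torque': array([-9.53299823e-04, -5.84162629e+01,  2.93749630e+01,  7.01538831e+00,
        1.01461881e-02, -4.21699770e-05]), 'tcp_pos': array([0.27621359, 0.61539393, 0.22570069]), 'eef_rot': array([ 1.79911388e+02, -1.01776317e-02, -2.41732056e+01]), 'contact_force': array([ 1.29156996, -0.79391089, -0.41093753]), 'moment': array([-0.00256581,  0.00387509, -0.00483932]), 'gripper_force': 0.0, 'gripper_width': 0.08754116539059473}
```

View pics/top0.png

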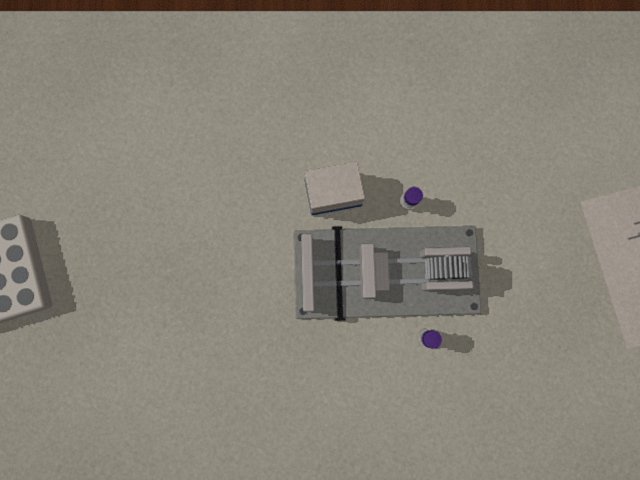

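View pics/side0.png

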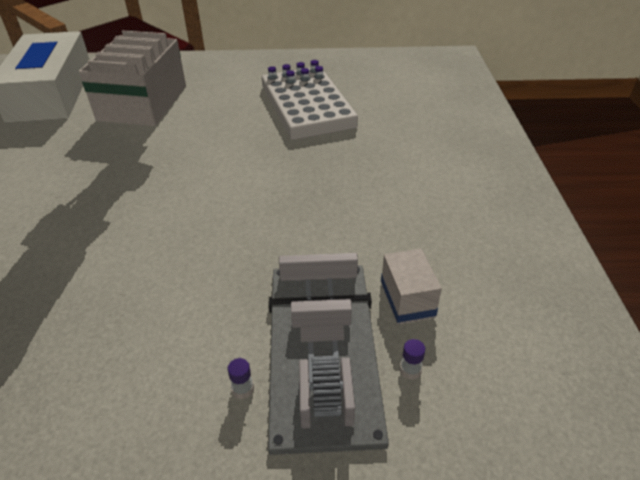

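The top view shows the holder lying almost along world y: fence at column 307, mark at 339, jaw front edge at about 362, and wheel at (448,268). I'll enlarge it to read these more closely.

```bash
python3 - <<'E'
import cv2
i=cv2.imread('pics/top0.png')[220:330,285:495]
i=cv2.convertScaleAbs(i,alpha=1.5)
cv2.imwrite('pics/c0.png',cv2.resize(i,None,fx=3.8,fy=3.8,interpolation=cv2.INTER_CUBIC))
E
```

```text
(no output)
```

View pics/c0.png

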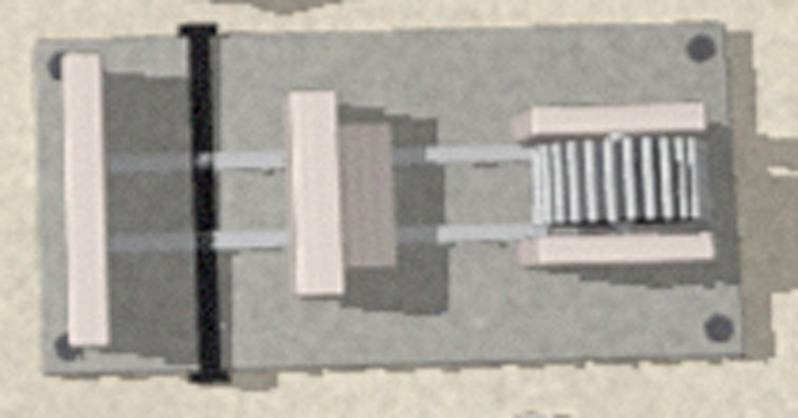

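```bash
cat >> h.py <<'E'
def cr(c,u,v,z): return ray(c,285+u/3.8-.37,220+v/3.8-.37,z)[:2]
E
python3 - <<'E'
from h import *
c=pickle.load(open('top0.pkl','rb'))
P=[cr(c,*p,.012) for p in[(37,40),(724,24),(744,355),(43,374)]]
print('plate',np.round(P,4).tolist())
C=np.mean(P,0); ey=(P[0]+P[3]-P[1]-P[2]); ey/=np.linalg.norm(ey); ex=np.array([ey[1],-ey[0]])
print('C',C,'ey',ey,np.degrees(np.arctan2(ey[1],ey[0]))-90)
loc=lambda p:np.round([(p-C)@ex*1e3,(p-C)@ey*1e3],1)
for n,u,v,z in[('fence',102,55,.046),('fence',107,344,.046),('jaw',291,93,.046),('jaw',298,296,.046),('markL',190,100,.015),('markR',216,100,.015),('markL',197,300,.015),('markR',222,300,.015),('cheek',532,104,.048),('ck',704,104,.048),('ck',713,260,.048),('ck',538,260,.048)]:
    p=cr(c,u,v,z);print(n,loc(p))
w=C-.075*ey;print('wheel',w, 'crop',(np.array(proj(c,[*w,.072]))-[285,220])*3.8)
cs=pickle.load(open('side0.pkl','rb'));print('side wheel',proj(cs,[*w,.072]))
for n,u,v in[('va',431,339),('vb',413,196)]:print(n,ray(c,u,v,.046),loc(ray(c,u,v,.046)[:2]))
E
```

```text
plate [[0.6228, 0.0677], [0.628, -0.1797], [0.5097, -0.1822], [0.5039, 0.0655]]
C [ 0.5661023  -0.05719446] ey [-0.02217028  0.99975421] 1.2703673005373304
fence [ 48.7 100.5]
fence [-49.3 101.3]
jaw [34.  36.4]
jaw [-34.9  36.5]
markL [36.1 69.4]
markR [35.8 60.2]
markL [-35.   69.1]
markR [-35.2  60.3]
cheek [ 28.  -45.2]
ck [  26.5 -103.7]
ck [ -26.4 -103.6]
ck [-24.9 -44.6]
wheel [ 0.56776507 -0.13217603] crop [642.1643155  176.95630218]
side wheel (np.float64(324.00738413936466), np.float64(368.299190586497))
va [ 0.477653  -0.1070463  0.046    ] [-89.5 -47.9]
vb [ 0.66254978 -0.08874522  0.046     ] [ 95.7 -33.7]
```

The holder is turned 1.27°. The jaw edge is at local y = 36.5 mm and the mark centre at 64.7 mm, so the jaw needs about 28 mm of travel, or about 85 mm of rim. Next I turn the hand, shut the fingers and move over.

play_rows(rows=[{"slide": [0,0,0],"delta_rot": [0,0,-0.925],"fingers": -1},{"slide": [0,0,0],"delta_rot": [0,0,-0.925],"fingers": -1},{"slide": [0,0,0],"delta_rot": [0,0,-0.925],"fingers": -1},{"slide": [0,0,0],"delta_rot": [0,0,-0.925],"fingers": -1},{"slide": [0,0,0],"delta_rot": [0,0,-0.925],"fingers": -1},{"slide": [0,0,0],"delta_rot": [0,0,-0.925],"fingers": -1},{"slide": [0,0,0],"delta_rot": [0,0,0],"fingers": -1}], squeeze=10)

```text
time_s: 0.98
tcp_pos: [0.2763, 0.6156, 0.2261]
eef_rot: [180.0, 0.0, 1.2]
contact_force: [0.2, 1.0, -1.2]
gripper_width: 0.0233
gripper_force: 0.0
```

play_rows(rows=[{"slide": [0.1145,0.319,0.03],"delta_rot": [0,0,0],"fingers": -1},{"slide": [0.1145,0.319,0.03],"delta_rot": [0,0,0],"fingers": -1},{"slide": [0.1145,0.319,0.03],"delta_rot": [0,0,0],"fingers": -1},{"slide": [0.1145,0.319,0.03],"delta_rot": [0,0,0],"fingers": -1},{"slide": [0.1145,0.319,0.03],"delta_rot": [0,0,0],"fingers": -1},{"slide": [0.1145,0.319,0.03],"delta_rot": [0,0,0],"fingers": -1},{"slide": [0.1145,0.319,0.03],"delta_rot": [0,0,0],"fingers": -1},{"slide": [0.1145,0.319,0.03],"delta_rot": [0,0,0],"fingers": -1}])

```text
time_s: 1.98
tcp_pos: [0.4225, 0.2346, 0.1906]
eef_rot: [-180.0, -0.0, 1.2]
contact_force: [1.0, 0.7, 1.0]
gripper_width: 0.0004
gripper_force: 0.0
```

play_rows(rows=[{"slide": [0.1145,0.319,0.06],"delta_rot": [0,0,0],"fingers": -1},{"slide": [0.1145,0.319,0.06],"delta_rot": [0,0,0],"fingers": -1},{"slide": [0.1145,0.319,0.06],"delta_rot": [0,0,0],"fingers": -1},{"slide": [0.1145,0.319,0.06],"delta_rot": [0,0,0],"fingers": -1},{"slide": [0.1145,0.319,0.06],"delta_rot": [0,0,0],"fingers": -1},{"slide": [0.1145,0.319,0.06],"delta_rot": [0,0,0],"fingers": -1},{"slide": [0.1145,0.319,0.06],"delta_rot": [0,0,0],"fingers": -1},{"slide": [0,0,0],"delta_rot": [0,0,0],"fingers": -1}])

```text
time_s: 2.98
tcp_pos: [0.5498, -0.0989, 0.1262]
eef_rot: [180.0, 0.1, 0.9]
contact_force: [0.6, 0.4, 0.4]
gripper_width: 0.0002
gripper_force: 0.0
```

play_rows(rows=[{"slide": [0.057,0.149,0.137],"delta_rot": [0,0,-0.07],"fingers": -1},{"slide": [0.057,0.149,0.137],"delta_rot": [0,0,0],"fingers": -1},{"slide": [0,0,0],"delta_rot": [0,0,0],"fingers": -1}])

```text
time_s: 3.35
tcp_pos: [0.5671, -0.1407, 0.0848]
eef_rot: [-180.0, 0.2, 1.4]
contact_force: [-1.2, 0.1, -1.0]
gripper_width: 0.0007
gripper_force: 0.0
```

```bash
python3 - <<'E'
from h import *
c=snap('side','s1');i=c['image'][250:470,200:480];cv2.imwrite('pics/s1c.png',cv2.resize(i,None,fx=2.7,fy=2.7,interpolation=cv2.INTER_CUBIC))
E
```

```text
(no output)
```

View pics/s1c.png

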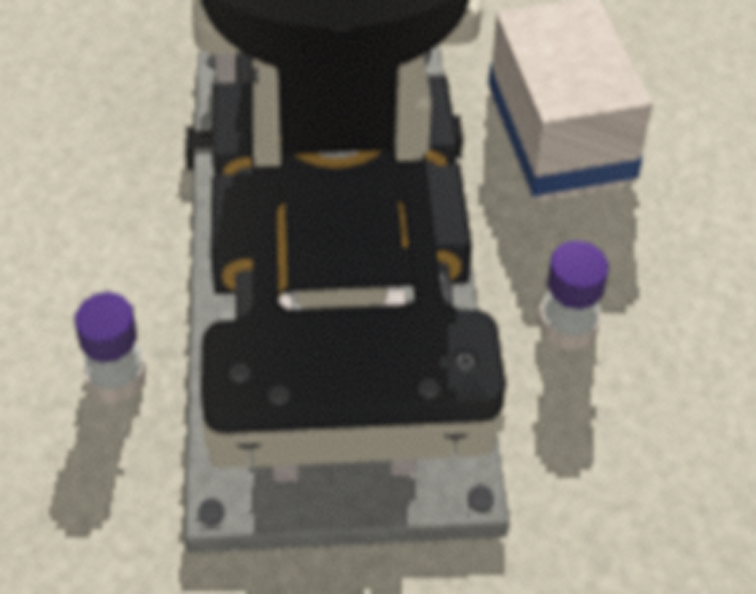

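The hand's body hides the wheel, and the vials (left at (107,340), right at (577,290)) and carton stand clear. Next I press down gently, watching the force.

play_rows(rows=[{"slide": [0,0.02,0.02],"delta_rot": [0,0,0],"fingers": -1},{"slide": [0,0,0.02],"delta_rot": [0,0,0],"fingers": -1},{"slide": [0,0,0.02],"delta_rot": [0,0,0],"fingers": -1},{"slide": [0,0,0.02],"delta_rot": [0,0,0],"fingers": -1},{"slide": [0,0,0],"delta_rot": [0,0,0],"fingers": -1}])

```text
time_s: 4.03
tcp_pos: [0.5679, -0.1432, 0.0742]
eef_rot: [180.0, 0.0, 1.6]
contact_force: [0.2, 0.5, 0.3]
gripper_width: 0.0008
gripper_force: 0.0
```

play_rows(rows=[{"slide": [0,0,0.006],"delta_rot": [0,0,0],"fingers": -1},{"slide": [0,0,0],"delta_rot": [0,0,0],"fingers": -1}])

```text
time_s: 4.28
tcp_pos: [0.5682, -0.1433, 0.0735]
eef_rot: [180.0, 0.0, 1.6]
contact_force: [-0.1, 0.5, 0.7]
gripper_width: 0.0005
gripper_force: 0.0
```

play_rows(rows=[{"slide": [0,0,0.006],"delta_rot": [0,0,0],"fingers": -1},{"slide": [0,0,0],"delta_rot": [0,0,0],"fingers": -1}])

```text
time_s: 4.53
tcp_pos: [0.5681, -0.1433, 0.0726]
eef_rot: [-180.0, 0.0, 1.6]
contact_force: [0.0, 0.4, -0.1]
gripper_width: 0.0008
gripper_force: 0.0
```

play_rows(rows=[{"slide": [0,0,0.004],"delta_rot": [0,0,0],"fingers": -1},{"slide": [0,0,0],"delta_rot": [0,0,0],"fingers": -1}])

```text
time_s: 4.78
tcp_pos: [0.5682, -0.1433, 0.0721]
eef_rot: [180.0, -0.0, 1.6]
contact_force: [-0.2, 0.8, 0.6]
gripper_width: 0.0004
gripper_force: 0.2
```

play_rows(rows=[{"slide": [0,0,0.004],"delta_rot": [0,0,0],"fingers": -1},{"slide": [0,0,0],"delta_rot": [0,0,0],"fingers": -1}])

```text
time_s: 5.03
tcp_pos: [0.5683, -0.1434, 0.0718]
eef_rot: [180.0, -0.0, 1.6]
contact_force: [-1.2, -0.1, 3.4]
gripper_width: 0.0
gripper_force: 1.8
```

play_rows(rows=[{"slide": [0,0,0.003],"delta_rot": [0,0,0],"fingers": -1},{"slide": [0,0,0],"delta_rot": [0,0,0],"fingers": -1}])

```text
time_s: 5.28
tcp_pos: [0.5683, -0.1434, 0.0716]
eef_rot: [180.0, -0.0, 1.6]
contact_force: [-1.8, -0.1, 6.7]
gripper_width: 0.0002
gripper_force: 3.3
```

Contact at z = 0.0718 m, about 6.7 N. Stroke towards the fence.

play_rows(rows=[{"slide": [0,-0.02,0],"delta_rot": [0,0,0],"fingers": -1},{"slide": [0,-0.02,0],"delta_rot": [0,0,0],"fingers": -1},{"slide": [0,-0.02,0],"delta_rot": [0,0,0],"fingers": -1},{"slide": [0,-0.02,0],"delta_rot": [0,0,0],"fingers": -1}])

```text
time_s: 5.78
tcp_pos: [0.5681, -0.1316, 0.0719]
eef_rot: [180.0, -0.1, 1.6]
contact_force: [-2.1, -1.6, 8.8]
gripper_width: 0.0004
gripper_force: 4.3
```

play_rows(rows=[{"slide": [0,-0.02,0],"delta_rot": [0,0,0],"fingers": -1},{"slide": [0,-0.02,0],"delta_rot": [0,0,0],"fingers": -1},{"slide": [0,-0.02,0],"delta_rot": [0,0,0],"fingers": -1},{"slide": [0,0,0],"delta_rot": [0,0,0],"fingers": -1}])

```text
time_s: 6.28
tcp_pos: [0.568, -0.1222, 0.0717]
eef_rot: [180.0, -0.1, 1.6]
contact_force: [-0.9, -0.4, 6.3]
gripper_width: 0.0002
gripper_force: 3.2
```

```bash
python3 - <<'E'
from h import *
c=snap('top','t1');i=cv2.convertScaleAbs(c['image'][220:330,285:495],alpha=1.5);cv2.imwrite('pics/t1c.png',cv2.resize(i,None,fx=3.8,fy=3.8,interpolation=cv2.INTER_CUBIC))
E
```

```text
(no output)
```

View pics/t1c.png

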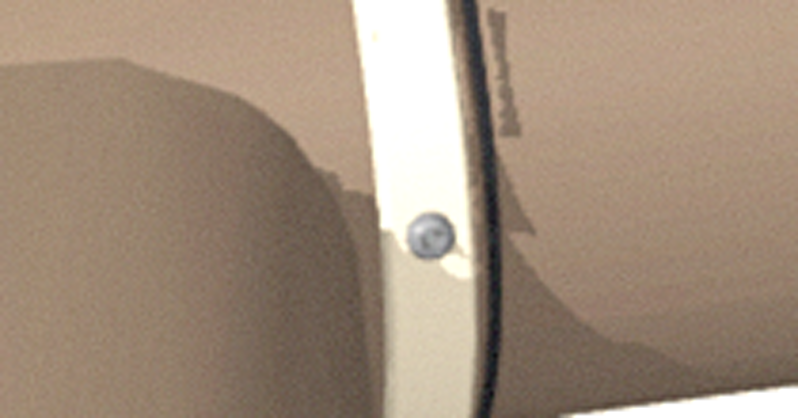

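The arm blocks the top view (only the arm link shows). The stroke was about 21 mm with the force held, so I repeat it twice more before backing off to look.

play_rows(rows=[{"slide": [0,0,-0.06],"delta_rot": [0,0,0],"fingers": -1},{"slide": [0,0.07,0],"delta_rot": [0,0,0],"fingers": -1},{"slide": [0,0.07,0],"delta_rot": [0,0,0],"fingers": -1},{"slide": [0,0,0.03],"delta_rot": [0,0,0],"fingers": -1},{"slide": [0,0,0.02],"delta_rot": [0,0,0],"fingers": -1},{"slide": [0,0,0.01],"delta_rot": [0,0,0],"fingers": -1},{"slide": [0,0,0],"delta_rot": [0,0,0],"fingers": -1}])

```text
time_s: 7.2
tcp_pos: [0.568, -0.1435, 0.0716]
eef_rot: [180.0, 0.0, 1.6]
contact_force: [-3.6, -0.5, 8.3]
gripper_width: 0.0005
gripper_force: 4.1
```

play_rows(rows=[{"slide": [0,-0.02,0],"delta_rot": [0,0,0],"fingers": -1},{"slide": [0,-0.02,0],"delta_rot": [0,0,0],"fingers": -1},{"slide": [0,-0.02,0],"delta_rot": [0,0,0],"fingers": -1},{"slide": [0,-0.02,0],"delta_rot": [0,0,0],"fingers": -1},{"slide": [0,-0.02,0],"delta_rot": [0,0,0],"fingers": -1},{"slide": [0,-0.02,0],"delta_rot": [0,0,0],"fingers": -1},{"slide": [0,-0.02,0],"delta_rot": [0,0,0],"fingers": -1},{"slide": [0,0,0],"delta_rot": [0,0,0],"fingers": -1}])

```text
time_s: 8.2
tcp_pos: [0.5678, -0.1221, 0.0717]
eef_rot: [180.0, -0.0, 1.6]
contact_force: [-2.2, 0.6, 8.0]
gripper_width: 0.0007
gripper_force: 3.5
```

play_rows(rows=[{"slide": [0,0,-0.06],"delta_rot": [0,0,0],"fingers": -1},{"slide": [0,0.07,0],"delta_rot": [0,0,0],"fingers": -1},{"slide": [0,0.07,0],"delta_rot": [0,0,0],"fingers": -1},{"slide": [0,0,0.03],"delta_rot": [0,0,0],"fingers": -1},{"slide": [0,0,0.02],"delta_rot": [0,0,0],"fingers": -1},{"slide": [0,0,0.01],"delta_rot": [0,0,0],"fingers": -1},{"slide": [0,0,0],"delta_rot": [0,0,0],"fingers": -1}])

```text
time_s: 9.07
tcp_pos: [0.5679, -0.1435, 0.0715]
eef_rot: [180.0, 0.0, 1.6]
contact_force: [-2.5, -1.1, 6.6]
gripper_width: 0.0007
gripper_force: 3.5
```

play_rows(rows=[{"slide": [0,-0.02,0],"delta_rot": [0,0,0],"fingers": -1},{"slide": [0,-0.02,0],"delta_rot": [0,0,0],"fingers": -1},{"slide": [0,-0.02,0],"delta_rot": [0,0,0],"fingers": -1},{"slide": [0,-0.02,0],"delta_rot": [0,0,0],"fingers": -1},{"slide": [0,-0.02,0],"delta_rot": [0,0,0],"fingers": -1},{"slide": [0,-0.02,0],"delta_rot": [0,0,0],"fingers": -1},{"slide": [0,-0.02,0],"delta_rot": [0,0,0],"fingers": -1},{"slide": [0,0,0],"delta_rot": [0,0,0],"fingers": -1}])

```text
time_s: 10.07
tcp_pos: [0.5675, -0.122, 0.0713]
eef_rot: [180.0, -0.0, 1.6]
contact_force: [-2.8, -0.1, 5.6]
gripper_width: 0.0005
gripper_force: 2.9
```

play_rows(rows=[{"slide": [0,0,-0.2],"delta_rot": [0,0,0],"fingers": -1},{"slide": [0,0.2,-0.2],"delta_rot": [0,0,0],"fingers": -1},{"slide": [0,0.3,0],"delta_rot": [0,0,0],"fingers": -1},{"slide": [0,0.3,0],"delta_rot": [0,0,0],"fingers": -1},{"slide": [0,0.3,0],"delta_rot": [0,0,0],"fingers": -1},{"slide": [0,0.3,0],"delta_rot": [0,0,0],"fingers": -1},{"slide": [0,0.3,0],"delta_rot": [0,0,0],"fingers": -1},{"slide": [0,0,0],"delta_rot": [0,0,0],"fingers": -1}])

```text
time_s: 11.08
tcp_pos: [0.5741, -0.3798, 0.1297]
eef_rot: [-180.0, 0.1, 1.4]
contact_force: [0.9, 0.2, -0.2]
gripper_width: 0.0004
gripper_force: 0.0
```

```bash
python3 - <<'E'
from h import *
c=snap('top','t2');i=cv2.convertScaleAbs(c['image'][220:330,285:495],alpha=1.5);cv2.imwrite('pics/t2c.png',cv2.resize(i,None,fx=3.8,fy=3.8,interpolation=cv2.INTER_CUBIC))
E
```

```text
(no output)
```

View pics/t2c.png

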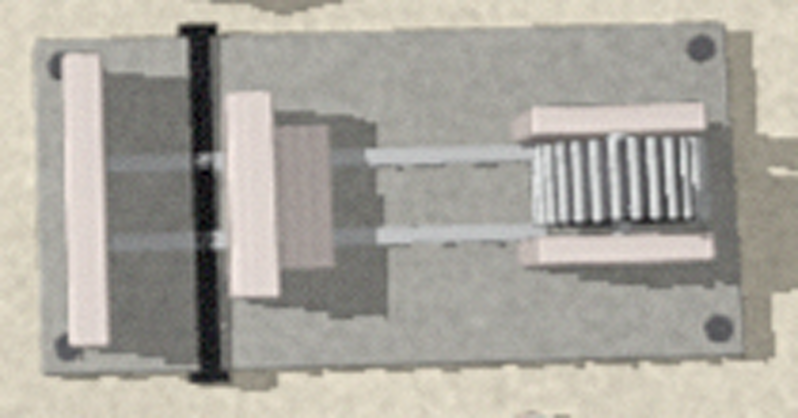

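The jaw front edge is now at crop (226,93)–(232,296), about 22 mm along (local y about 58.3 mm). That leaves about 6.5 mm to the mark centre, so one more stroke of about 19 mm.

play_rows(rows=[{"slide": [0,-0.3,0],"delta_rot": [0,0,0],"fingers": -1},{"slide": [0,-0.3,0],"delta_rot": [0,0,0],"fingers": -1},{"slide": [0,-0.3,0],"delta_rot": [0,0,0],"fingers": -1},{"slide": [0,-0.3,0],"delta_rot": [0,0,0],"fingers": -1},{"slide": [0,-0.3,0],"delta_rot": [0,0,0],"fingers": -1},{"slide": [0,-0.075,0.15],"delta_rot": [0,0,0],"fingers": -1},{"slide": [0,0,0.16],"delta_rot": [0,0,0],"fingers": -1},{"slide": [0,0,0],"delta_rot": [0,0,0],"fingers": -1}])

```text
time_s: 12.12
tcp_pos: [0.5666, -0.1398, 0.083]
eef_rot: [-180.0, 0.2, 1.7]
contact_force: [-0.8, -0.5, 0.8]
gripper_width: 0.0005
gripper_force: 0.0
```

play_rows(rows=[{"slide": [0.008,0.02,0.03],"delta_rot": [0,0,0],"fingers": -1},{"slide": [0,0,0.03],"delta_rot": [0,0,0],"fingers": -1},{"slide": [0,0,0.005],"delta_rot": [0,0,0],"fingers": -1},{"slide": [0,0,0],"delta_rot": [0,0,0],"fingers": -1}])

```text
time_s: 12.62
tcp_pos: [0.5695, -0.1442, 0.075]
eef_rot: [180.0, -0.0, 1.6]
contact_force: [0.4, 1.2, 0.4]
gripper_width: 0.0004
gripper_force: 0.0
```

play_rows(rows=[{"slide": [0,0,0.006],"delta_rot": [0,0,0],"fingers": -1},{"slide": [0,0,0],"delta_rot": [0,0,0],"fingers": -1}])

```text
time_s: 12.88
tcp_pos: [0.5694, -0.144, 0.0739]
eef_rot: [-180.0, -0.0, 1.6]
contact_force: [0.2, -0.8, 0.4]
gripper_width: 0.0006
gripper_force: 0.0
```

play_rows(rows=[{"slide": [0,0,0.011],"delta_rot": [0,0,0],"fingers": -1},{"slide": [0,0,0],"delta_rot": [0,0,0],"fingers": -1}])

```text
time_s: 13.12
tcp_pos: [0.5693, -0.144, 0.0721]
eef_rot: [-180.0, 0.0, 1.6]
contact_force: [0.3, -0.1, 0.8]
gripper_width: 0.0003
gripper_force: 0.0
```

play_rows(rows=[{"slide": [0,0,0.004],"delta_rot": [0,0,0],"fingers": -1},{"slide": [0,0,0],"delta_rot": [0,0,0],"fingers": -1}])

```text
time_s: 13.38
tcp_pos: [0.5694, -0.144, 0.0717]
eef_rot: [180.0, 0.0, 1.6]
contact_force: [-0.8, 0.6, 0.8]
gripper_width: 0.0004
gripper_force: 0.4
```

play_rows(rows=[{"slide": [0,0,0.006],"delta_rot": [0,0,0],"fingers": -1},{"slide": [0,0,0],"delta_rot": [0,0,0],"fingers": -1}])

```text
time_s: 13.62
tcp_pos: [0.5695, -0.1442, 0.0714]
eef_rot: [180.0, -0.0, 1.6]
contact_force: [-2.7, -1.1, 6.7]
gripper_width: 0.0005
gripper_force: 2.9
```

play_rows(rows=[{"slide": [0,-0.018,0],"delta_rot": [0,0,0],"fingers": -1},{"slide": [0,-0.018,0],"delta_rot": [0,0,0],"fingers": -1},{"slide": [0,-0.018,0],"delta_rot": [0,0,0],"fingers": -1},{"slide": [0,-0.018,0],"delta_rot": [0,0,0],"fingers": -1},{"slide": [0,-0.018,0],"delta_rot": [0,0,0],"fingers": -1},{"slide": [0,-0.018,0],"delta_rot": [0,0,0],"fingers": -1},{"slide": [0,-0.018,0],"delta_rot": [0,0,0],"fingers": -1},{"slide": [0,0,0],"delta_rot": [0,0,0],"fingers": -1}])

```text
time_s: 14.62
tcp_pos: [0.5692, -0.1251, 0.0713]
eef_rot: [180.0, -0.1, 1.6]
contact_force: [-0.7, -0.5, 7.3]
gripper_width: 0.0005
gripper_force: 3.1
```

play_rows(rows=[{"slide": [0,0,-0.2],"delta_rot": [0,0,0],"fingers": -1},{"slide": [0,0.2,-0.2],"delta_rot": [0,0,0],"fingers": -1},{"slide": [0,0.3,0],"delta_rot": [0,0,0],"fingers": -1},{"slide": [0,0.3,0],"delta_rot": [0,0,0],"fingers": -1},{"slide": [0,0.3,0],"delta_rot": [0,0,0],"fingers": -1},{"slide": [0,0.3,0],"delta_rot": [0,0,0],"fingers": -1},{"slide": [0,0.3,0],"delta_rot": [0,0,0],"fingers": -1},{"slide": [0,0,0],"delta_rot": [0,0,0],"fingers": -1}])

```text
time_s: 15.62
tcp_pos: [0.5751, -0.3828, 0.1294]
eef_rot: [-180.0, 0.1, 1.4]
contact_force: [0.7, 0.4, -0.4]
gripper_width: 0.0005
gripper_force: 0.0
```

```bash
python3 - <<'E'
from h import *
c=snap('top','t3');i=cv2.convertScaleAbs(c['image'][220:330,285:495],alpha=1.5);cv2.imwrite('pics/t3c.png',cv2.resize(i,None,fx=3.8,fy=3.8,interpolation=cv2.INTER_CUBIC))
E
```

```text
(no output)
```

View pics/t3c.png

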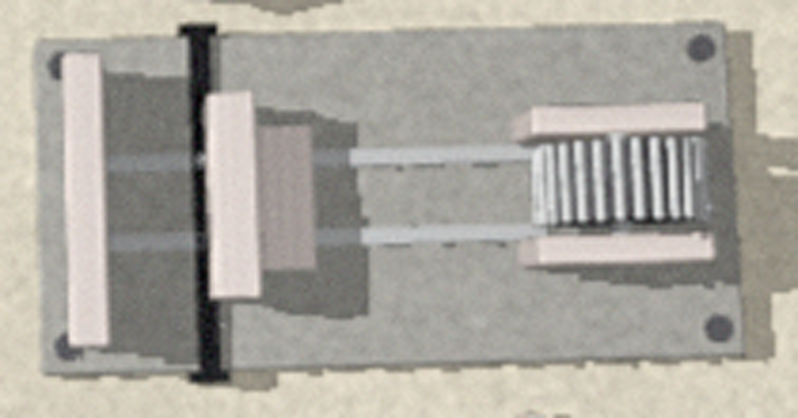

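```bash
python3 - <<'E'
from h import *
c=pickle.load(open('t3.pkl','rb'));C=np.array([.5661023,-.05719446]);ey=np.array([-.02217,.99975])
for n,u,v,z in[('jaw',206,93,.046),('jaw',212,297,.046),('L',188,70,.015),('R',214,70,.015),('L',198,340,.015),('R',224,340,.015)]:print(n,(cr(c,u,v,z)-C)@ey*1e3)
d=cv2.absdiff(c['image'],pickle.load(open('top0.pkl','rb'))['image']).max(2)
print('vial/carton change',[(d[a:b,e:f]>40).sum() for a,b,e,f in[(155,218,300,370),(180,215,395,430),(325,355,415,447)]])
E
```

```text
jaw 65.39338272347308
jaw 65.5112459279016
L 69.81484622695709
R 60.529277673257866
L 69.15969729434869
R 60.0154177207085
vial/carton change [np.int64(0), np.int64(0), np.int64(0)]
```

The jaw edge is at 65.4 mm against a strip centre of 64.9 mm (strip ±4 mm). The vials and carton have not moved and the hand is clear.

```bash
python3 -c "
from plant import r
print(r.close_job())"
```

```text
the job is handed in; nothing more can be done
None
```

The job is handed in: four fingertip strokes on the wheel closed the jaw until its front edge stood over the gauge mark, about 0.5 mm from its centre line as measured in the last picture, with the vials and carton unmoved and the hand clear at about 16 s.

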